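# Snap the proud cap home with the hand capper

## Task

One of the three vials in the block has a snap cap that still stands proud, showing the red ring on its neck. Take the hand capper out of its stand, put its cup squarely over that cap and press straight down, gently because the vial is glass, until the cap clicks home; then put the capper back upright in its stand. Do the pressing with the capper only, leave the two closed vials alone and do not disturb the things standing round about.

Things in the scene. Friction and masses are not known exactly. Their poses are not given: they have to be found in the camera images.
- capper_center (a point): centre of the hand capper, a loose upright tool 120 mm tall, 0.18 kg; z along it, up. Its square blue handle, 26 x 26 mm (faces square to x and y), reaches from 26 mm below this point to 58 mm above, with a flat black end on top. Below, a steel stem widens to a round cup 38 mm across, open downward: rim 60 mm below this point, hole 30 mm across and 6 mm deep
- capper_foot (a point): same capper: middle of the lower rim plane of its cup (the bottom of the tool, 60 mm below capper_center)
- stand_floor (a point): fixed grey stand, a 70 x 70 x 22 mm block with one round pocket 43 mm across: this is the middle of the pocket's floor, 10 mm above the table and 12 mm below the stand's top. The capper's cup stands on this floor
- block: fixed aluminium vial block, 64 x 180 x 30 mm (long along its y), origin under its centre on the table; it carries three vials 56 mm apart along y, in an order that changes
- seat_open: black sleeve (36 mm across, 12 mm high) on the block, holding the amber vial (29 mm) with the proud white cap (red ring bare below it; 26 mm across, 12 mm high, bevelled, flat top 20 mm); only the cap moves, straight down. Origin on the vial's axis at the block's top, 30 mm above the table. Vials differ in length: the proud cap's top is 59 to 83 mm above this origin (which does not show it), 6 mm lower when home
- cap (a joint): travel of the proud cap in m: 0 proud, 0.006 home. It resists, rising to about 11 N in the first 1 mm, then gives way and past 3.5 mm snaps home by itself against a hard stop, where it stays; let go earlier, it springs back. The glass bears no more than 25 N
- seat_shut1: like seat_open, but its cap is already home (cap top 59 mm above this origin): leave alone
- seat_shut2: like seat_open, but its cap is already home (cap top 70 mm above this origin): leave alone
- petri_dish_center (a point): loose petri dish, 64 mm across, 15 mm high (its centre): bystander
- crucible_center (a point): loose white porcelain crucible, 43 mm across, 32 mm high (its centre): bystander
- dropper_bottle_center (a point): loose brown dropper bottle, 35 mm across, 78 mm high (its centre): bystander
- conical_flask_center (a point): loose conical flask, 68 mm across, 115 mm high (its centre): bystander

How it is judged (in metres and radians):
On the way, in this order (a step that is already met when the one before it is completed fails the run):
1. the capper is lifted out of its stand (height (world z) of capper_foot above 0.05 m), for 0.2 s.
2. the cap is clicked home with the capper's cup still upright over it (within 4 mm of its axis) (value of joint cap above 0.0052 m and horizontal distance between capper_foot and seat_open below 0.004 m and z of capper_foot in the frame of seat_open below 0.078 m and angle between capper_foot's own z axis and vertical below 0.12 rad), for 0.1 s.
At the end, for the whole second after the job is handed in: the cap is home (travel over 5.2 of 6 mm) and the capper stands released and at rest in the stand's pocket: foot within 6 mm of the pocket's middle, less than 4 mm above its floor, tilted less than 0.1 rad (value of joint cap above 0.0052 m and horizontal distance between capper_foot and stand_floor below 0.006 m and z of capper_foot in the frame of stand_floor below 0.004 m and angle between capper_foot's own z axis and vertical below 0.1 rad and linear speed of capper below 0.02 m/s); the robot touches nothing.
It fails at once if the open vial or its cap is loaded with more than 25 N (contact force between anything else and seat_open above 25 N).
It fails at once if the capper presses on the cap while tilted more than 0.14 rad (contact force between capper and seat_open above 3 N and angle between capper_foot's own z axis and vertical above 0.14 rad).
It fails at once if the robot itself presses on the open vial or its cap (over 2 N) (contact force between any of the fingers, the arm and seat_open above 2 N).
It fails at once if a closed vial is pushed (over 3 N) (contact force between anything else and seat_shut1 above 3 N or contact force between anything else and seat_shut2 above 3 N).
It fails at once if a bystander is shifted more than 30 mm (distance of any of petri_dish_center, crucible_center, dropper_bottle_center, conical_flask_center from where it was at the start of the episode above 0.03 m).
It also fails if it takes over 53 s, if anything falls off the work surface, if the arm or the gripper's body presses on something with over 40 N, if the wrist force passes 120 N, or if a joint passes its speed limit or range.

## Robot

A 7-joint arm with a two-finger parallel gripper is mounted at the origin on the work surface; the furniture and walls round the work are solid. World frame = base frame: x ahead of the robot, y to its left, z up, the work surface at z = 0. Lengths are in m, angles in degrees, forces in N, time in s.
With the tool pointing down it reaches from about 0.425 to 0.875 m from the base axis. Payload 4.7 kg.
Tool frame: the origin (TCP) lies at the very end of the fingers, on their centre line; the grasp point (between the pads) lies env.grip_point_offset behind it (env.grip_point_offset is the distance from the TCP to the grasp point, in m); z points along the fingers, y is the direction in which the jaws open and shut (so a half turn about z gives the same grasp; the last joint's range is limited). The gripper opens to 87 mm and grips with 3 to 60 N. Pads are 19 mm wide; open, the fingers measure 117 mm over their backs; the gripper's body (75 mm by 190 mm) begins 51 mm behind the grasp point.
Start: joints at [70.021, 18.392, -4.016, 83.108, 1.295, 78.541, -3.26], TCP at [0.231, -0.608, 0.223] pointing down, gripper open.
Joint ranges: [-163.93, 163.93], [-17.29, 119.83], [-79.2, 71.16], [3.27, 140.29], [-89.18, 269.18], [5.43, 117.66], [-154.24, 154.24]. Speed limits (degrees/s): [147.25, 147.25, 180, 180, 180, 180, 180].

## Interface

Orientations are given as [roll, pitch, yaw] about the fixed x, y, z axes, in that order (R = Rz(yaw) Ry(pitch) Rx(roll)).
In Python, from cell import env gives the robot as it stands.
- The arm moves only by the tool send_rows, never from a script. Its argument "plan" is a list of rows, each a list of 7 numbers: the finger opening in mm, from 0 to 87, then the shift along the tool's x, y, z in mm, then the turn, a rotation vector about the tool's x, y, z in rad. A call has 1 to 12 rows; each row shifts and turns the commanded pose from where the row before left it, along the tool's axes as they then stand; what a row does not reach is not made up. A row lasts 1/10 s, in which the tool goes at most 50 mm and 8.59 degrees, less where a joint would pass 70% of its speed; a pose out of reach is approached as far as the arm can. A call is refused whole if a number of a shift passes 50 or a number of a turn 0.15, either way. A call with a gripper value outside its range is refused whole. The fingers move at their own pace and stop on an object; "grip_force" is the grip in N (left out, the last holds). Time passes only in rows, so rows that do not move let the fingers close. It gives the time, the measured TCP pose, the force and the opening at its end, in the units of the state.
- env.get_obs(): the state, without advancing time (a new reading comes with each control period).
- env.read_camera(name): name is "scene" or "top"; returns the picture (480x640x3 uint8, red, green, blue); there is no depth.
- env.get_calibration(name): a dict with "fx", "fy", "cx", "cy" (pixels), "extrinsics" (4x4, takes a point from camera to world coordinates). Camera axes: x right, y down, z forward; pixel columns grow to the right and rows downward; lengths in m; the calibration is good to about 2 mm. A picture is of the moment at which its call begins. get_calibration takes no time and is no camera call.
- env.sign_off(): hands the job in, once; it reports no verdict.
Trained networks look in the newest picture that a camera, given by its name, has taken for a name from the list of things; names that differ only in an ending like _2 or _b are one class to them, and where a whole thing is asked for, a point or a joint stands for the part that bears it (a point fixed in the world has none). Each returns a list of dicts, best first, with "confidence" (0 to 1); they miss things now and then, are a little off and sometimes report something else, mostly with a low value. They report only what shows in the picture. A call takes as long as a camera call.
- env.regions_of(camera, query): "region" (480x640 bool, what is visible of it) and "rect" ([left, top, right, bottom] in pixels, round what is visible of it).
The state is a dict: "time_s": time; "qpos": joint angles; "joint_velocities": joint speeds; "effort": joint torques, N m; "tool_pos": TCP position; "tool_rot": TCP orientation; "force": force on the tool from outside, world axes, zero at the start; "wrist_torque": the same for the moment, N m; "grip_width": finger opening in m.
Only numpy, scipy, OpenCV 4.12 (cv2) and the standard library are available. Lean on these libraries where they do the work, as an engineer would, in place of code of your own. Each camera call takes 0.05 s, during which the arm holds its last target. There are 200 camera calls.

## Working session

There is one attempt and no reset: what is moved stays moved. The work goes in short steps, Python scripts to look and compute and a tool call to move; the robot and the scene stay as the last step left them, time stands still between calls to the robot, and variables do not carry over. Pictures are saved under pics/ and viewed, about 8 in all and at most 12, crops included, and the job is handed in when it is done.

Besides the shell and the picture viewer there is one more tool, called after "Call:" as name(argument=value, ...) on one line, values as JSON. send_rows: Moves the arm, as the interface text tells. Its arguments: {"type":"object","properties":{"plan":{"type":"array"},"grip_force":{"type":"number"}},"required":["plan"]}

```bash
mkdir -p pics; ls; cat > h.py <<'E'
from cell import env
import numpy as np, cv2
def snap(c,n):
    im=env.read_camera(c); cv2.imwrite(f'pics/{n}.png',cv2.cvtColor(im,cv2.COLOR_RGB2BGR)); return im
def ray(c,u,v):
    k=env.get_calibration(c);E=np.array(k['extrinsics']);d=E[:3,:3]@np.array([(u-k['cx'])/k['fx'],(v-k['cy'])/k['fy'],1]);return E[:3,3],d
def at_z(c,u,v,z):
    o,d=ray(c,u,v);return o+d*(z-o[2])/d[2]
def proj(c,p):
    k=env.get_calibration(c);E=np.array(k['extrinsics']);q=E[:3,:3].T@(np.array(p)-E[:3,3]);return np.array([k['fx']*q[0]/q[2]+k['cx'],k['fy']*q[1]/q[2]+k['cy']])
E
python3 - <<'E'
from h import *
for c in('scene','top'):
    snap(c,c+'0');k=env.get_calibration(c);print(c,k['fx'],k['cx'],k['cy'],np.round(k['extrinsics'],3).tolist())
    for n in['capper_center','block','seat_open','seat_shut1','petri_dish_center','crucible_center','dropper_bottle_center','conical_flask_center']:
        for r in env.regions_of(c,n)[:3]:print(n,round(r['confidence'],2),np.round(r['rect']).tolist())
o=env.get_obs();print(env.grip_point_offset,o)
E
```

```text
pics
scene 595.180491386747 314.24879321014913 228.33733980857343 [[-0.495, -0.588, 0.639, -0.346], [-0.869, 0.338, -0.362, 0.354], [-0.003, -0.735, -0.678, 0.967], [0.0, 0.0, 0.0, 1.0]]
block 0.86 [191.0, 246.0, 275.0, 302.0]
seat_open 0.8 [249.0, 230.0, 265.0, 264.0]
seat_shut1 0.7 [226.0, 245.0, 246.0, 274.0]
seat_shut1 0.67 [200.0, 254.0, 222.0, 290.0]
petri_dish_center 0.7 [368.0, 265.0, 401.0, 292.0]
petri_dish_center 0.62 [359.0, 192.0, 379.0, 238.0]
crucible_center 0.73 [208.0, 334.0, 230.0, 359.0]
dropper_bottle_center 0.72 [254.0, 185.0, 264.0, 215.0]
conical_flask_center 0.72 [201.0, 253.0, 221.0, 288.0]
conical_flask_center 0.63 [436.0, 179.0, 452.0, 217.0]
conical_flask_center 0.24 [251.0, 186.0, 264.0, 217.0]
top 457.50100026365345 323.0967206249138 234.28907265718973 [[-0.014, -0.984, 0.175, 0.288], [-1.0, 0.011, -0.018, -0.117], [0.016, -0.176, -0.984, 1.162], [0.0, 0.0, 0.0, 1.0]]
capper_center 0.59 [366.0, 230.0, 383.0, 248.0]
block 0.87 [206.0, 208.0, 279.0, 245.0]
seat_open 0.48 [259.0, 210.0, 273.0, 231.0]
seat_shut1 0.67 [234.0, 220.0, 249.0, 236.0]
seat_shut1 0
[... 240 characters left out ...]
69.0]
0.0187 {'time_s': 0.9, 'qpos': array([70.01973782, 18.38810045, -4.01846088, 83.10896985,  1.29348639,
       78.54212493, -3.26018804]), 'joint_velocities': array([ 0.00500278,  0.06489139,  0.02960828, -0.04891785,  0.00054147,
       -0.05851232, -0.03752548]), 'effort': array([-1.22356949e-03, -4.91094875e+01, -4.02995227e-01, -3.12772000e+01,
       -6.33586175e-02,  3.35156615e-02,  1.44979862e-05]), 'tool_pos': array([ 0.23069911, -0.60768436,  0.22261776]), 'tool_rot': array([1.79994132e+02, 7.02251746e-04, 2.07908412e+01]), 'force': array([-0.19985623,  0.51567002, -0.31385323]), 'wrist_torque': array([-0.00405463,  0.03414504, -0.06996508]), 'grip_width': 0.08671079517806486}
```

View pics/scene0.png

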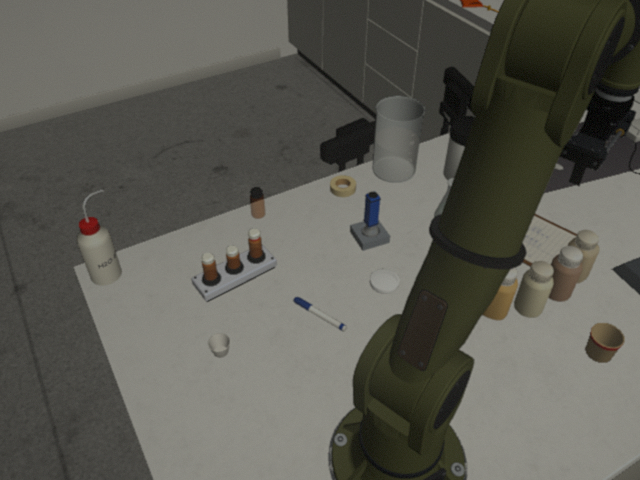

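View pics/top0.png

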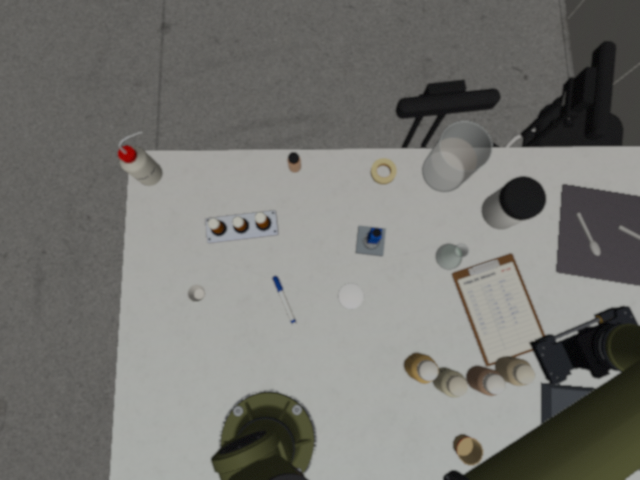

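The scene view shows the block with three vials around (235,265) and the capper in its stand at (370,225). The top view shows the block at (242,225) and the capper at (374,238). I'll enlarge both regions.

```bash
python3 - <<'E'
import cv2,numpy as np
s=cv2.imread('pics/scene0.png');t=cv2.imread('pics/top0.png')
f=lambda im,x,y,w,h,k:cv2.resize(im[y:y+h,x:x+w],None,fx=k,fy=k,interpolation=cv2.INTER_CUBIC)
a=f(s,185,220,100,85,4);b=f(s,335,180,70,75,4)
c=f(t,200,200,85,50,4.7);d=f(t,350,215,40,45,5)
o=np.zeros((600,800,3),np.uint8)
for im,x,y in((a,0,0),(b,410,0),(c,0,350),(d,410,350)):o[y:y+im.shape[0],x:x+im.shape[1]]=im
cv2.imwrite('pics/crop0.png',o)
E
```

```text
(no output)
```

View pics/crop0.png

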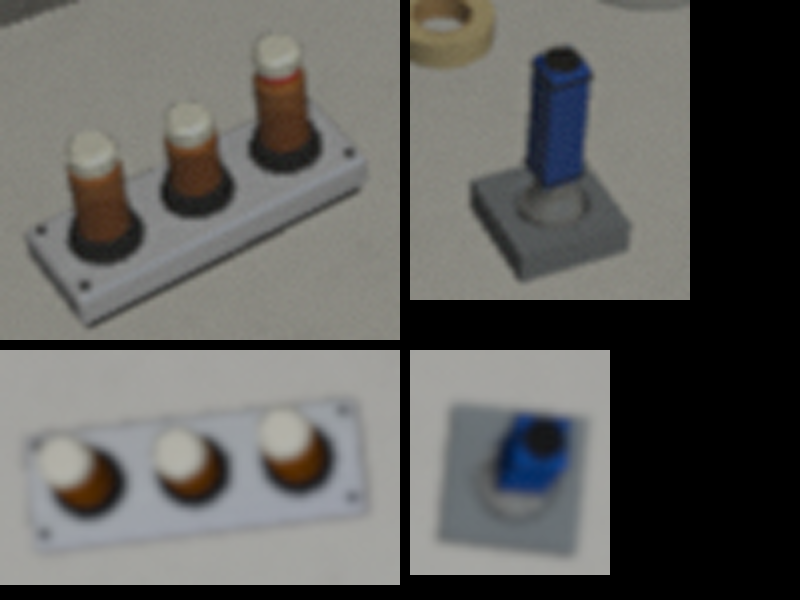

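The red ring is on the right-hand vial (scene about (255,238), top about (261,218)). Next I fit the poses from the corners in both views.

```bash
python3 - <<'E'
from h import *
from scipy.optimize import least_squares
def fit(T,S,hx,hy,z,x0):
    def f(p):
        c,s=np.cos(p[2]),np.sin(p[2]);R=np.array([[c,-s],[s,c]]);r=[]
        P=[np.r_[p[:2]+R@[a*hx,b*hy],z] for a,b in((1,1),(1,-1),(-1,-1),(-1,1))]
        for q,t,s_ in zip(P,T,S):r+=[proj('top',q)-t]+([proj('scene',q)-s_] if s_ else [])
        return np.concatenate(r)
    o=least_squares(f,x0);return o.x,o.fun
# order: far-left, far-right, near-right, near-left
bt=[(205.3,218.5),(276,210.2),(278.7,234.7),(208.1,243)]
g=at_z('top',242,226.6,.03);print(g)
bs=[None]*4
b,r=fit(bt,bs,.032,.09,.03,[g[0],g[1],0]);print('block top only',b,np.round(r,1))
c,s=np.cos(b[2]),np.sin(b[2]);
print([proj('scene',np.r_[b[:2]+np.array([[c,-s],[s,c]])@[i*.032,j*.09],.03]).round(1).tolist() for i,j in((1,1),(1,-1),(-1,-1),(-1,1))])
st=[(358,225.8),(386,228.2),(383.4,256),(355.6,253.4)]
g=at_z('top',371,241,.022)
q,r=fit(st,[None]*4,.035,.035,.022,[g[0],g[1],0]);print('stand',q,np.round(r,1))
c,s=np.cos(q[2]),np.sin(q[2]);
print([proj('scene',np.r_[q[:2]+np.array([[c,-s],[s,c]])@[i*.035,j*.035],.022]).round(1).tolist() for i,j in((1,1),(1,-1),(-1,-1),(-1,1))])
# triangulate
def tri(a,b):
    A=[];B=[]
    for cam,(u,v) in(('top',a),('scene',b)):
        o,d=ray(cam,u,v);d/=np.linalg.norm(d);M=np.eye(3)-np.outer(d,d);A.append(M);B.append(M@o)
    return np.linalg.lstsq(np.vstack(A),np.concatenate(B),rcond=None)[0]
print('capper top',tri((377,238),(376.25,194.5)),at_z('top',377,238,.128),at_z('scene',376.25,194.5,.128))
print('cap open',tri((260.6,217.4),(254.25,231)))
for y in(.056,0,-.056):
    c,s=np.cos(b[2]),np.sin(b[2]);print(b[:2]+[-s*y,c*y])
for n,t,z in(('petri',(350.5,296),.015),('flask',(452,255),.05),('drop',(294.5,158),.04),('cruc',(197,292),.03)):print(n,at_z('top',*t,z)[:2])
E
```

```text
[0.51170003 0.06559582 0.03      ]
block top only [0.51190178 0.06528068 0.11100282] [-0.1 -0.1  0.4 -0.2  0.5 -0.  -0.8  0.3]
[[191.0, 277.4], [262.4, 242.7], [278.0, 259.1], [205.3, 295.9]]
stand [ 0.47328095 -0.25842463 -0.11143434] [ 0.1  0.1 -0.5  0.4  0.1 -0.2  0.2 -0.3]
[[349.6, 225.4], [376.1, 217.5], [390.2, 236.0], [363.0, 244.4]]
capper top [ 0.46026574 -0.25823317  0.14017768] [ 0.46236603 -0.25985214  0.128     ] [ 0.47209836 -0.26731277  0.128     ]
cap open [0.51786091 0.01003666 0.10921703]
[0.50569838 0.12093603]
[0.51190178 0.06528068]
[0.51810518 0.00962533]
petri [ 0.33576502 -0.20431922]
flask [ 0.43106503 -0.45404467]
drop [ 0.68759373 -0.06718705]
cruc [0.34977269 0.17258635]
```

```bash
cat > fitcap.py <<'E'
from h import *
from scipy.optimize import minimize
def hullmask(cam,x,y,yaw,z0,z1,h=.013,k=8,off=(0,0)):
    c,s=np.cos(yaw),np.sin(yaw);P=[]
    for z in(z0,z1):
        for a,b in((1,1),(1,-1),(-1,-1),(-1,1)):P.append(proj(cam,[x+h*(c*a-s*b),y+h*(s*a+c*b),z]))
    H=cv2.convexHull(np.float32(P)).reshape(-1,2)
    return H
def soft(H,x0,y0,w,h,k=8):
    m=np.zeros((h*k,w*k),np.uint8);cv2.fillPoly(m,[np.int32(np.round(((H-[x0,y0])+.5)*k*16))],255,shift=4)
    return cv2.GaussianBlur(cv2.resize(m,(w,h),interpolation=cv2.INTER_AREA).astype(np.float32)/255,(0,0),.6)
if __name__=='__main__':
    W={'top':(355,218,40,35),'scene':(350,180,45,55)};D={}
    for c in W:
        im=cv2.cvtColor(cv2.imread(f'pics/{c}0.png'),cv2.COLOR_BGR2RGB).astype(np.float32)
        x,y,w,h=W[c];p=im[y:y+h,x:x+w];g=p.mean(2);sat=p[...,2]-p[...,0]
        D[c]=np.clip(np.maximum(sat/60,(75-g)/40),0,1)
    def cost(p,cams=('top','scene')):
        return sum(((soft(hullmask(c,*p[:3],.044,.130),*W[c])-D[c])**2).sum() for c in cams)
    for cams in(('top',),('scene',),('top','scene')):
        best=min((minimize(cost,[.473,-.26,y],args=(cams,),method='Nelder-Mead',options=dict(initial_simplex=np.array([[.473,-.26,y],[.48,-.26,y],[.473,-.253,y],[.473,-.26,y+.25]]))) for y in np.radians([-80,-60,-40,-20,0])),key=lambda r:r.fun)
        print(cams,best.x[:2].round(4),np.degrees(best.x[2]).round(1),best.fun)
    for y in range(-90,0,10):
        r=minimize(lambda q:cost([*q,np.radians(y)]),[.473,-.26],method='Nelder-Mead');print(y,r.fun.round(1),r.x.round(4))
E
python3 fitcap.py
```

```text
Traceback (most recent call last):
  File "fitcap.py", line 21, in <module>
    best=min((minimize(cost,[.473,-.26,y],args=(cams,),method='Nelder-Mead',options=dict(initial_simplex=np.array([[.473,-.26,y],[.48,-.26,y],[.473,-.253,y],[.473,-.26,y+.25]]))) for y in np.radians([-80,-60,-40,-20,0])),key=lambda r:r.fun)
  File "fitcap.py", line 21, in <genexpr>
    best=min((minimize(cost,[.473,-.26,y],args=(cams,),method='Nelder-Mead',options=dict(initial_simplex=np.array([[.473,-.26,y],[.48,-.26,y],[.473,-.253,y],[.473,-.26,y+.25]]))) for y in np.radians([-80,-60,-40,-20,0])),key=lambda r:r.fun)
              ~~~~~~~~^^^^^^^^^^^^^^^^^^^^^^^^^^^^^^^^^^^^^^^^^^^^^^^^^^^^^^^^^^^^^^^^^^^^^^^^^^^^^^^^^^^^^^^^^^^^^^^^^^^^^^^^^^^^^^^^^^^^^^^^^^^^^^^^^^^^^^^^^^^^^^^^^^^^^^^^^^^^
  File "fitcap.py", line 19, in cost
    return sum(((soft(hullmask(c,*p[:3],.044,.130),*W[c])-D[c])**2).sum() for c in cams)
  File "fitcap.py", line 19, in <genexpr>
    return sum(((soft(hullmask(c,*p[:3],.044,.130),*W[c])-D[c])**2).sum() for c in cams)
                      ~~~~~~~~^^^^^^^^^^^^^^^^^^^^
  File "fitcap.py", line 6, in hullmask
    for a,b in((1,1),(1,-1),(-1,-1),(-1,1)):P.append(proj(cam,[x+h*(c*a-s*b),y+h*(s*a+c*b),z]))
                                                     ~~~~^^^^^^^^^^^^^^^^^^^^^^^^^^^^^^^^^^^^^
  File "h.py", line 10, in proj
    k=env.get_calibration(c);E=np.array(k['extrinsics']);q=E[:3,:3].T@(np.array(p)-E[:3,3]);return np.array([k['fx']*q[0]/q[2]+k['cx'],k['fy']*q[1]/q[2]+k['cy']])
ValueError: time passes only in moves, steps and waits
```

Call:
send_rows(plan=[[87, 0, 0, 0, 0, 0, 0], [87, 0, 0, -30, 0, 0, 0]])

```text
time_s: 1.1
tool_pos: [0.2297, -0.6054, 0.2481]
tool_rot: [-179.5, 0.0, 20.8]
force: [-0.3, 0.4, 0.2]
grip_width: 0.0873
```

```bash
sed -i 's/env.get_calibration(c)/cal(c)/; s/^def snap/import functools\ncal=functools.lru_cache(lambda c:env.get_calibration(c))\ndef snap/' h.py; python3 fitcap.py 2>&1 | tail -14
```

```text
('top',) [ 0.4743 -0.2584] -97.2 20.862289428710938
('scene',) [ 0.4723 -0.2574] -27.9 42.752105712890625
('top', 'scene') [ 0.4739 -0.2585] -25.3 72.83954620361328
-90 112.7 [ 0.4743 -0.2582]
-80 120.1 [ 0.4745 -0.2585]
-70 118.7 [ 0.4743 -0.259 ]
-60 103.3 [ 0.4737 -0.2587]
-50 86.6 [ 0.4735 -0.2588]
-40 91.1 [ 0.4738 -0.2589]
-30 78.0 [ 0.474  -0.2587]
-20 77.5 [ 0.4738 -0.2588]
-10 93.8 [ 0.4744 -0.2587]
```

Call:
send_rows(plan=[[87, 20, -13.7, 0, 0, 0, 0], [87, 36.8, -25.1, 0, 0, 0, 0], [87, 36.8, -25.1, 0, 0, 0, 0], [87, 36.8, -25.1, 0, 0, 0, 0], [87, 36.8, -25.1, 0, 0, 0, 0], [87, 36.8, -25.1, 0, 0, 0, 0], [87, 36.8, -25.1, 0, 0, 0, 0], [87, 36.8, -25.1, 0, 0, 0, 0], [87, 36.8, -25.1, 0, 0, 0, 0], [87, 36.8, -25.1, 0, 0, 0, 0]])

```text
time_s: 2.1
tool_pos: [0.4748, -0.2575, 0.2529]
tool_rot: [179.9, -0.0, 20.8]
force: [0.2, -0.5, -0.4]
grip_width: 0.0868
```

Call:
send_rows(plan=[[87, 0, 0, 0, 0, 0, -0.1286], [87, 0, 0, 0, 0, 0, -0.1286], [87, 0, 0, 0, 0, 0, -0.1286], [87, 0, 0, 0, 0, 0, -0.1286], [87, 0, 0, 0, 0, 0, -0.1286], [87, 0, 0, 0, 0, 0, -0.1286], [87, 0, 0, 0, 0, 0, 0], [87, 0, 0, 0, 0, 0, 0]])

```text
time_s: 2.9
tool_pos: [0.4739, -0.2591, 0.2526]
tool_rot: [180.0, 0.0, 64.8]
force: [0.7, -0.2, 0.3]
grip_width: 0.0869
```

```bash
cat > rel.py <<'E'
import sys
from h import *
from scipy.spatial.transform import Rotation as Ro
o=env.get_obs();R=Ro.from_euler('xyz',o['tool_rot'],degrees=True)
t=np.array([float(a) for a in sys.argv[1:4]])
print(o['time_s'],o['tool_pos'].round(4),o['tool_rot'].round(2),'shift mm',(R.inv().apply(t-o['tool_pos'])*1000).round(1),o['force'].round(2),o['wrist_torque'].round(2),o['grip_width'].round(4))
E
python3 rel.py .474 -.2585 .077
python3 - <<'E'
import cv2,numpy as np
from h import *
s=snap('scene','s1');t=snap('top','t1')
f=lambda im,x,y,w,h,k:cv2.resize(im[y:y+h,x:x+w,::-1],None,fx=k,fy=k,interpolation=cv2.INTER_CUBIC)
cv2.imwrite('pics/c1.png',np.hstack([f(s,300,110,130,150,3),f(t,310,180,130,150,3)]))
E
```

```text
Traceback (most recent call last):
  File "rel.py", line 6, in <module>
    print(o['time_s'],o['tool_pos'].round(4),o['tool_rot'].round(2),'shift mm',(R.inv().apply(t-o['tool_pos'])*1000).round(1),o['force'].round(2),o['wrist_torque'].round(2),o['grip_width'].round(4))
                                                                                                                                                                             ^^^^^^^^^^^^^^^^^^^^^
AttributeError: 'float' object has no attribute 'round'
```

View pics/c1.png

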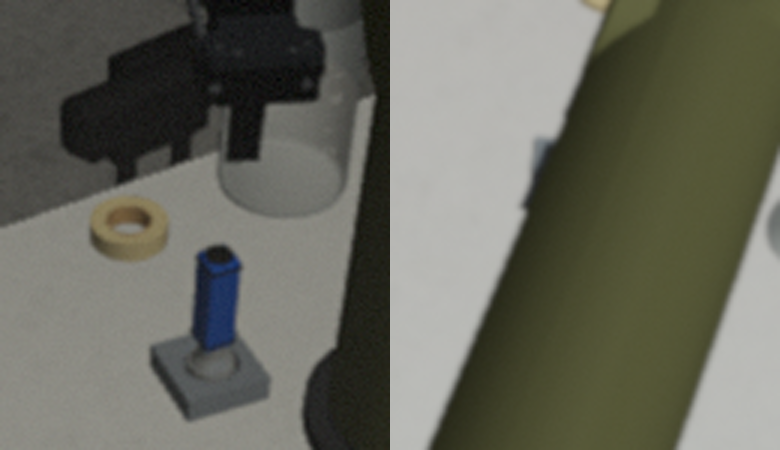

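The gripper hangs above the capper: in the scene view the finger tip is near (381,163) and the capper top near (372,194). Going down to grip.

Call:
send_rows(plan=[[87, 0, 0, 30, 0, 0, 0], [87, 0, 0, 40, 0, 0, 0], [87, 0, 0, 40, 0, 0, 0], [87, 0, 0, 35, 0, 0, 0], [87, 0, 0, 20, 0, 0, 0], [87, 0, 0, 10.5, 0, 0, 0], [87, 0, 0, 0, 0, 0, 0], [87, 0, 0, 0, 0, 0, 0]])

```text
time_s: 3.8
tool_pos: [0.4748, -0.2594, 0.0781]
tool_rot: [179.9, 0.0, 65.0]
force: [0.0, -0.6, -0.7]
grip_width: 0.087
```

Call:
send_rows(plan=[[20, 0, 0, 0, 0, 0, 0], [20, 0, 0, 0, 0, 0, 0], [20, 0, 0, 0, 0, 0, 0], [20, 0, 0, 0, 0, 0, 0], [20, 0, 0, 0, 0, 0, 0], [20, 0, 0, 0, 0, 0, 0], [20, 0, 0, 0, 0, 0, 0], [20, 0, 0, 0, 0, 0, 0], [20, 0, 0, 0, 0, 0, 0], [20, 0, 0, 0, 0, 0, 0]], grip_force=35)

```text
time_s: 4.8
tool_pos: [0.474, -0.2591, 0.077]
tool_rot: [180.0, 0.0, 65.0]
force: [-0.2, -0.0, -0.3]
grip_width: 0.0317
```

```bash
sed -i "s/o\['grip_width'\].round(4)/o['grip_width']/" rel.py
python3 rel.py .474 -.2585 .077
python3 - <<'E'
import cv2,numpy as np
from h import *
s=snap('scene','s2')
f=lambda im,x,y,w,h,k:cv2.resize(im[y:y+h,x:x+w,::-1],None,fx=k,fy=k,interpolation=cv2.INTER_CUBIC)
cv2.imwrite('pics/c2.png',f(s,320,140,100,120,5))
E
```

```text
4.8 [ 0.474  -0.2591  0.077 ] [180.   0.  65.] shift mm [ 0.6 -0.2 -0. ] [-0.19 -0.   -0.26] [-0.1  -0.15 -0.  ] 0.03170483169508999
```

View pics/c2.png

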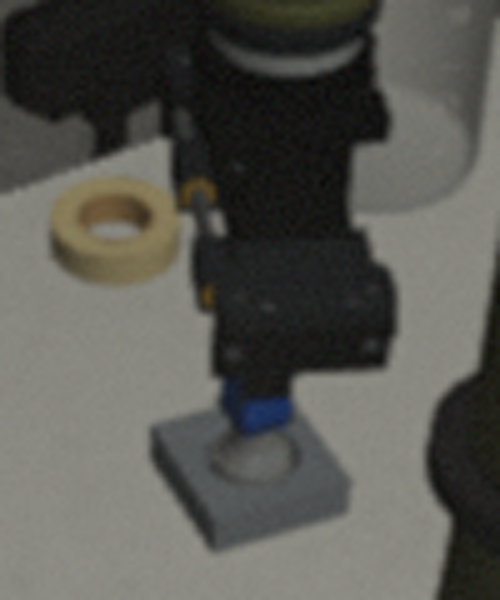

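The fingers are on either side of the handle (blue visible at (370,220)); the width reads 31.7 mm, so I check whether they are still closing.

Call:
send_rows(plan=[[15, 0, 0, 0, 0, 0, 0], [15, 0, 0, 0, 0, 0, 0], [15, 0, 0, 0, 0, 0, 0], [15, 0, 0, 0, 0, 0, 0], [15, 0, 0, 0, 0, 0, 0], [15, 0, 0, 0, 0, 0, 0]])

```text
time_s: 5.45
tool_pos: [0.4739, -0.2591, 0.077]
tool_rot: [-180.0, 0.0, 65.0]
force: [-0.4, -0.2, -1.0]
grip_width: 0.0316
```

31.6 mm on a 26 mm square means the pads sit on the corners, about 14° off in yaw. The visible narrow left face says the handle's yaw is about -11°, so I reopen, turn the tool +14° and close again.

Call:
send_rows(plan=[[60, 0, 0, 0, 0, 0, 0], [60, 0, 0, 0, 0, 0, 0], [60, 0, 0, 0, 0, 0, 0], [60, 0, 0, 0, 0, 0, 0], [60, 0, 0, 0, 0, 0, -0.125], [60, 0, 0, 0, 0, 0, -0.125], [60, 0, 0, 0, 0, 0, 0]])

```text
time_s: 6.15
tool_pos: [0.474, -0.2591, 0.0771]
tool_rot: [180.0, 0.0, 79.3]
force: [-0.7, 0.5, -0.7]
grip_width: 0.06
```

Call:
send_rows(plan=[[15, 0, 0, 0, 0, 0, 0], [15, 0, 0, 0, 0, 0, 0], [15, 0, 0, 0, 0, 0, 0], [15, 0, 0, 0, 0, 0, 0], [15, 0, 0, 0, 0, 0, 0], [15, 0, 0, 0, 0, 0, 0], [15, 0, 0, 0, 0, 0, 0], [15, 0, 0, 0, 0, 0, 0], [15, 0, 0, 0, 0, 0, 0], [15, 0, 0, 0, 0, 0, 0]])

```text
time_s: 7.15
tool_pos: [0.474, -0.2591, 0.077]
tool_rot: [180.0, 0.0, 79.3]
force: [0.6, -0.0, -0.5]
grip_width: 0.0266
```

Call:
send_rows(plan=[[15, 0, 0, -10, 0, 0, 0], [15, 0, 0, -30, 0, 0, 0], [15, 0, 0, -40, 0, 0, 0], [15, 0, 0, -40, 0, 0, 0], [15, 0, 0, -25, 0, 0, 0], [15, 0, 0, -5, 0, 0, 0], [15, 0, 0, 0, 0, 0, 0], [15, 0, 0, 0, 0, 0, 0]])

```text
time_s: 7.95
tool_pos: [0.4729, -0.2586, 0.2252]
tool_rot: [-179.8, -0.1, 79.3]
force: [-0.4, -0.0, -2.0]
grip_width: 0.0269
```

Call:
send_rows(plan=[[15, 12, -0.3, 0, 0, 0, 0], [15, 25, -0.6, 0, 0, 0, 0], [15, 35, -0.8, 0, 0, 0, 0], [15, 35, -0.8, 0, 0, 0, 0], [15, 35, -0.9, 0, 0, 0, 0], [15, 35, -0.9, 0, 0, 0, 0], [15, 35, -0.9, 0, 0, 0, 0], [15, 30, -0.7, 0, 0, 0, 0], [15, 20, -0.5, 0, 0, 0, 0], [15, 10, -0.2, 0, 0, 0, 0], [15, 0, 0, 0, 0, 0, 0], [15, 0, 0, 0, 0, 0, 0]])

```text
time_s: 9.15
tool_pos: [0.5174, 0.0084, 0.2264]
tool_rot: [-179.9, 0.1, 79.3]
force: [-0.1, -0.4, -1.7]
grip_width: 0.0273
```

```bash
python3 rel.py .518 .0096 .227
python3 - <<'E'
import cv2,numpy as np
from h import *
s=snap('scene','s3');t=snap('top','t3')
f=lambda im,x,y,w,h,k:cv2.resize(im[y:y+h,x:x+w,::-1],None,fx=k,fy=k,interpolation=cv2.INTER_CUBIC)
cv2.imwrite('pics/c3.png',np.hstack([f(s,185,160,110,145,4),f(t,200,160,85,145,4)]))
print(proj('scene',env.get_obs()['tool_pos']))
E
```

```text
9.15 [0.5174 0.0084 0.2264] [-1.7993e+02  6.0000e-02  7.9280e+01] shift mm [ 1.3  0.3 -0.6] [-0.14 -0.44 -1.67] [-0.14 -0.07 -0.04] 0.027273123613833387
[251.33784    187.36292548]
```

View pics/c3.png

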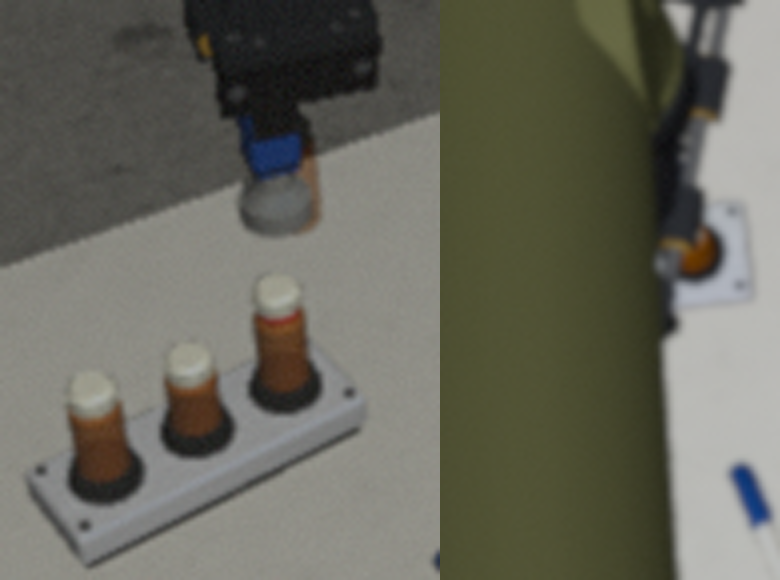

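Scene: the cup hangs above the open vial (cup rim about x 245–263, bottom at y 219; cap about x 248–261). The top view is mostly blocked by the arm. I compare these with predicted outlines.

```bash
python3 - <<'E'
from h import *
from scipy.optimize import least_squares
a=np.linspace(0,2*np.pi,181)
def ext(x,y,z,r):
    P=np.array([proj('scene',[x+r*np.cos(t),y+r*np.sin(t),z]) for t in a]);return P[:,0].min(),P[:,0].max(),P[:,1].min(),P[:,1].max()
print('foot pred',np.round(ext(.5174,.0084,.1594,.019),1),'obs 245.25 263.25 - 219')
print('sleeve pred',np.round(ext(.518,.0096,.042,.018),1),np.round(ext(.518,.0096,.030,.018),1),'obs 247.5 265.5 - 263.3')
for z in(.095,.1,.105,.11):print('cap',z,np.round(ext(.518,.0096,z,.013),1),'top10',np.round(ext(.518,.0096,z,.010),1))
im=cv2.imread('pics/s3.png').astype(int)
print('cup rows');[print(v,im[v,238:272].mean(1).astype(int).tolist()) for v in(211,213,215)]
print('cup col',im[205:228,252:257].mean((1,2)).astype(int).tolist())
print('cap rows');[print(v,im[v,242:268].mean(1).astype(int).tolist()) for v in(232,234,236)]
print('cap col',im[222:245,252:257].mean((1,2)).astype(int).tolist())
print('sleeve rows');[print(v,im[v,240:274].mean(1).astype(int).tolist()) for v in(256,258)]
print('sl col',im[252:272,255:259].mean((1,2)).astype(int).tolist())
E
```

```text
foot pred [244.3 262.8 207.  219.2] obs 245.25 263.25 - 219
sleeve pred [248.6 265.  247.6 259.3] [249.  265.4 251.5 263.1] obs 247.5 265.5 - 263.3
cap 0.095 [249.  261.2 231.7 240. ] top10 [250.4 259.8 232.6 239.1]
cap 0.1 [248.8 261.1 229.9 238.3] top10 [250.2 259.6 230.9 237.4]
cap 0.105 [248.6 260.9 228.2 236.6] top10 [250.  259.5 229.2 235.6]
cap 0.11 [248.4 260.8 226.5 234.9] top10 [249.9 259.3 227.5 233.9]
cup rows
211 [134, 134, 132, 135, 135, 128, 103, 80, 76, 81, 85, 91, 94, 98, 104, 103, 102, 99, 102, 101, 102, 99, 97, 87, 78, 82, 95, 120, 133, 137, 135, 137, 133, 134]
213 [135, 135, 135, 135, 138, 135, 114, 69, 60, 74, 88, 88, 94, 99, 99, 101, 98, 99, 96, 98, 96, 89, 85, 81, 75, 79, 91, 115, 132, 136, 134, 139, 134, 135]
215 [134, 134, 134, 136, 136, 134, 125, 98, 63, 60, 66, 74, 80, 80, 81, 87, 86, 90, 89, 88, 89, 86, 83, 81, 82, 90, 107, 125, 133, 135, 134, 134, 134, 134]
cup col [87, 88, 89, 94, 100, 101, 102, 100, 98, 94, 86, 85, 85, 94, 116, 134, 136, 135, 135, 135, 137, 135, 135]
cap rows
232 [136, 135, 135, 137, 136, 129, 119, 129, 145, 150, 151, 149, 151, 151, 152
[... 164 characters left out ...]
6, 138, 138, 139, 137, 137]
236 [137, 134, 135, 137, 138, 132, 121, 110, 122, 137, 149, 159, 158, 151, 143, 130, 121, 109, 112, 132, 138, 138, 137, 136, 137, 138]
cap col [135, 135, 135, 137, 135, 135, 136, 145, 150, 150, 151, 152, 160, 164, 152, 133, 125, 102, 72, 68, 74, 68, 63]
sleeve rows
256 [127, 136, 134, 133, 133, 133, 114, 65, 30, 33, 35, 43, 43, 48, 50, 54, 56, 51, 55, 50, 46, 36, 35, 33, 40, 87, 135, 140, 137, 137, 137, 127, 121, 124]
258 [115, 132, 135, 135, 135, 134, 119, 68, 33, 29, 31, 30, 36, 36, 41, 40, 37, 37, 37, 38, 34, 34, 30, 35, 57, 103, 135, 142, 139, 138, 122, 85, 71, 100]
sl col [53, 55, 55, 53, 54, 47, 37, 34, 33, 36, 43, 87, 133, 140, 138, 142, 144, 141, 135, 125]
```

Call:
send_rows(plan=[[15, 0, 0, 10, 0, 0, 0], [15, 0, 0, 15, 0, 0, 0], [15, 0, 0, 10, 0, 0, 0], [15, 0, 0, 5, 0, 0, 0], [15, 0, 0, 2, 0, 0, 0], [15, 0, 0, 0, 0, 0, 0], [15, 0, 0, 0, 0, 0, 0], [15, 0, 0, 0, 0, 0, 0]])

```text
time_s: 10.05
tool_pos: [0.5183, 0.0095, 0.1855]
tool_rot: [179.9, 0.0, 79.3]
force: [-0.1, 1.0, -1.5]
grip_width: 0.0267
```

```bash
python3 rel.py .518 .0096 .185
python3 - <<'E'
from h import *
ims=[env.read_camera('scene').astype(float) for _ in range(6)];im=np.mean(ims,0)[...,::-1]
cv2.imwrite('pics/s4.png',im);g=im.mean(2).astype(int)
k=6;x,y,w,h=235,195,45,80
cv2.imwrite('pics/c4.png',cv2.resize(im[y:y+h,x:x+w].astype(np.uint8),None,fx=7,fy=7,interpolation=cv2.INTER_CUBIC))
for v in range(220,262,2):print(v,g[v,240:272].tolist())
E
```

```text
10.05 [0.5183 0.0095 0.1855] [179.94   0.    79.33] shift mm [ 0.  -0.3  0.5] [-0.11  0.98 -1.47] [ 0.05 -0.08  0.  ] 0.026705413145454725
220 [134, 134, 134, 134, 135, 134, 124, 101, 72, 53, 54, 61, 68, 79, 88, 89, 88, 84, 78, 80, 85, 97, 117, 130, 134, 134, 134, 135, 135, 134, 135, 135]
222 [134, 135, 136, 136, 134, 122, 92, 64, 60, 65, 70, 75, 81, 86, 90, 90, 89, 91, 94, 96, 92, 88, 97, 119, 133, 135, 135, 135, 135, 135, 134, 135]
224 [134, 135, 135, 134, 127, 106, 82, 71, 73, 79, 84, 91, 93, 99, 101, 100, 101, 100, 101, 98, 97, 94, 96, 114, 133, 135, 134, 135, 135, 135, 135, 135]
226 [136, 135, 134, 136, 127, 100, 79, 79, 83, 87, 90, 95, 100, 102, 101, 100, 100, 101, 100, 99, 97, 91, 86, 104, 132, 136, 135, 134, 134, 134, 135, 135]
228 [135, 136, 134, 137, 133, 116, 75, 62, 75, 86, 88, 94, 97, 99, 98, 98, 96, 97, 97, 93, 88, 81, 83, 107, 131, 136, 135, 135, 135, 135, 136, 136]
230 [135, 134, 135, 136, 136, 126, 100, 69, 62, 66, 72, 77, 82, 84, 86, 87, 87, 87, 86, 86, 85, 92, 111, 131, 136, 136, 135, 135, 135, 135, 136, 136]
232 [135, 135, 136, 135, 136, 136, 135, 121, 96, 81, 79,
[... 1650 characters left out ...]
[128, 136, 134, 135, 134, 133, 129, 104, 54, 32, 38, 44, 48, 48, 51, 52, 54, 53, 54, 54, 52, 46, 39, 32, 53, 98, 135, 140, 139, 137, 133, 127]
256 [129, 135, 133, 132, 133, 133, 116, 65, 30, 30, 36, 41, 45, 49, 51, 52, 53, 54, 53, 49, 41, 37, 33, 29, 40, 89, 132, 138, 136, 138, 136, 127]
258 [116, 132, 133, 134, 135, 135, 118, 69, 34, 28, 31, 32, 33, 35, 39, 38, 37, 38, 35, 34, 34, 33, 32, 34, 56, 100, 135, 141, 139, 137, 122, 85]
260 [88, 124, 137, 135, 136, 136, 134, 119, 82, 47, 31, 29, 31, 33, 33, 33, 32, 34, 34, 32, 34, 35, 45, 74, 110, 134, 138, 138, 137, 137, 139, 139][ WARN:0@7.253] global loadsave.cpp:1063 imwrite_ Unsupported depth image for selected encoder is fallbacked to CV_8U.
```

View pics/c4.png

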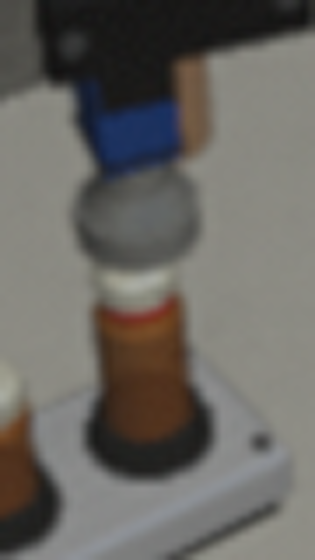

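The cup stands about 10 mm above the cap. Its centre is at u 254.1, against the vial axis extrapolated to 253.5, so it is about 1.4 mm to the right; depth agrees within 1 mm. Shift +1.4 mm along tool x and go down gently.

Call:
send_rows(plan=[[15, 1.4, 0, 0, 0, 0, 0], [15, 0, 0, 3, 0, 0, 0], [15, 0, 0, 3, 0, 0, 0], [15, 0, 0, 2, 0, 0, 0], [15, 0, 0, 0, 0, 0, 0], [15, 0, 0, 0, 0, 0, 0]], grip_force=50)

```text
time_s: 10.95
tool_pos: [0.5181, 0.0108, 0.1769]
tool_rot: [-180.0, 0.0, 79.3]
force: [0.1, -0.4, -1.8]
grip_width: 0.0269
```

Call:
send_rows(plan=[[15, 0, 0, 1, 0, 0, 0], [15, 0, 0, 1, 0, 0, 0], [15, 0, 0, 1, 0, 0, 0], [15, 0, 0, 0, 0, 0, 0]])

```text
time_s: 11.35
tool_pos: [0.518, 0.0108, 0.1738]
tool_rot: [-180.0, 0.0, 79.3]
force: [-0.2, 0.7, -2.3]
grip_width: 0.0265
```

Call:
send_rows(plan=[[15, 0, 0, 1, 0, 0, 0], [15, 0, 0, 1, 0, 0, 0], [15, 0, 0, 0, 0, 0, 0]])

```text
time_s: 11.65
tool_pos: [0.5183, 0.0108, 0.1721]
tool_rot: [180.0, 0.0, 79.3]
force: [0.0, 0.5, -2.3]
grip_width: 0.0269
```

Call:
send_rows(plan=[[15, 0, 0, 1, 0, 0, 0], [15, 0, 0, 1, 0, 0, 0], [15, 0, 0, 0, 0, 0, 0]])

```text
time_s: 11.95
tool_pos: [0.5188, 0.0108, 0.1702]
tool_rot: [179.9, -0.0, 79.3]
force: [1.4, 0.4, -1.5]
grip_width: 0.0265
```

Call:
send_rows(plan=[[15, 0, 0, 1, 0, 0, 0], [15, 0, 0, 0, 0, 0, 0]])

```text
time_s: 12.15
tool_pos: [0.5187, 0.0108, 0.1692]
tool_rot: [179.9, -0.0, 79.3]
force: [2.4, -0.6, -1.0]
grip_width: 0.0268
```

Call:
send_rows(plan=[[15, 0, 0, 1, 0, 0, 0], [15, 0, 0, 0, 0, 0, 0]])

```text
time_s: 12.35
tool_pos: [0.5187, 0.0108, 0.1685]
tool_rot: [179.9, -0.0, 79.3]
force: [2.2, -0.4, 1.8]
grip_width: 0.0266
```

A sideways force of +2 N in x says the cup bears on the bevel; shift 1.5 mm toward +x.

Call:
send_rows(plan=[[15, 0.2, 1.0, 0, 0, 0, 0], [15, 0.1, 0.5, 0, 0, 0, 0], [15, 0, 0, 0, 0, 0, 0]])

```text
time_s: 12.65
tool_pos: [0.5193, 0.0109, 0.1684]
tool_rot: [-179.9, 0.0, 79.3]
force: [-0.5, -0.6, 4.9]
grip_width: 0.0268
```

Call:
send_rows(plan=[[15, 0, 0, 0.5, 0, 0, 0], [15, 0, 0, 0, 0, 0, 0]])

```text
time_s: 12.85
tool_pos: [0.5194, 0.0109, 0.1684]
tool_rot: [-180.0, 0.0, 79.3]
force: [-0.3, 0.1, 8.0]
grip_width: 0.0264
```

Call:
send_rows(plan=[[15, 0, 0, 0.5, 0, 0, 0], [15, 0, 0, 0, 0, 0, 0]])

```text
time_s: 13.05
tool_pos: [0.5194, 0.0109, 0.1678]
tool_rot: [-180.0, 0.0, 79.3]
force: [-1.5, 0.6, 7.4]
grip_width: 0.027
```

Call:
send_rows(plan=[[15, 0, 0, 0.5, 0, 0, 0], [15, 0, 0, 0, 0, 0, 0]])

```text
time_s: 13.25
tool_pos: [0.5193, 0.0108, 0.1667]
tool_rot: [-180.0, 0.0, 79.3]
force: [0.6, -0.0, 3.3]
grip_width: 0.0269
```

Call:
send_rows(plan=[[15, 0, 0, 0.5, 0, 0, 0], [15, 0, 0, 0, 0, 0, 0]])

```text
time_s: 13.45
tool_pos: [0.5192, 0.0108, 0.1653]
tool_rot: [-179.9, 0.0, 79.3]
force: [0.9, 0.6, 0.3]
grip_width: 0.0269
```

Call:
send_rows(plan=[[15, 0, 0, 0.5, 0, 0, 0], [15, 0, 0, 0, 0, 0, 0]])

```text
time_s: 13.65
tool_pos: [0.5192, 0.0108, 0.1647]
tool_rot: [-179.9, 0.0, 79.3]
force: [1.7, 0.4, -3.0]
grip_width: 0.0266
```

The force has dropped to baseline at about 3.7 mm travel, so it has probably clicked. I follow down carefully to feel the hard stop.

Call:
send_rows(plan=[[15, 0, 0, 0.5, 0, 0, 0], [15, 0, 0, 0.5, 0, 0, 0], [15, 0, 0, 0, 0, 0, 0]])

```text
time_s: 13.95
tool_pos: [0.5193, 0.0108, 0.1642]
tool_rot: [-180.0, 0.0, 79.3]
force: [0.6, -0.8, -1.8]
grip_width: 0.0263
```

Call:
send_rows(plan=[[15, 0, 0, 0.5, 0, 0, 0], [15, 0, 0, 0, 0, 0, 0]])

```text
time_s: 14.15
tool_pos: [0.5194, 0.0108, 0.1639]
tool_rot: [-180.0, 0.0, 79.3]
force: [-0.5, 0.1, -1.6]
grip_width: 0.0269
```

Call:
send_rows(plan=[[15, 0, 0, 0.5, 0, 0, 0], [15, 0, 0, 0, 0, 0, 0]])

```text
time_s: 14.35
tool_pos: [0.5196, 0.0108, 0.1634]
tool_rot: [-180.0, 0.0, 79.3]
force: [-0.3, 0.1, -2.2]
grip_width: 0.0265
```

Call:
send_rows(plan=[[15, 0, 0, 0.5, 0, 0, 0], [15, 0, 0, 0, 0, 0, 0]])

```text
time_s: 14.55
tool_pos: [0.5196, 0.0108, 0.163]
tool_rot: [-180.0, 0.0, 79.3]
force: [0.1, -0.1, -2.6]
grip_width: 0.0264
```

Call:
send_rows(plan=[[15, 0, 0, 0.5, 0, 0, 0], [15, 0, 0, 0, 0, 0, 0]])

```text
time_s: 14.75
tool_pos: [0.5197, 0.0108, 0.1625]
tool_rot: [180.0, 0.0, 79.3]
force: [0.4, 0.6, -0.8]
grip_width: 0.0267
```

Call:
send_rows(plan=[[15, 0, 0, -5, 0, 0, 0], [15, 0, 0, -10, 0, 0, 0], [15, 0, 0, -20, 0, 0, 0], [15, 0, 0, -20, 0, 0, 0], [15, 0, 0, -10, 0, 0, 0], [15, 0, 0, 0, 0, 0, 0], [15, 0, 0, 0, 0, 0, 0]])

```text
time_s: 15.45
tool_pos: [0.5194, 0.0108, 0.2272]
tool_rot: [-180.0, 0.0, 79.3]
force: [0.4, -0.3, -2.6]
grip_width: 0.0267
```

```bash
python3 rel.py .474 -.2591 .227
python3 - <<'E'
from h import *
im=np.mean([env.read_camera('scene').astype(float) for _ in range(4)],0)[...,::-1].astype(np.uint8)
cv2.imwrite('pics/s5.png',im);x,y,w,h=225,160,55,115
a=cv2.imread('pics/s3.png')
cv2.imwrite('pics/c5.png',cv2.resize(np.hstack([a[y:y+h,x:x+w],im[y:y+h,x:x+w]]),None,fx=5,fy=5,interpolation=cv2.INTER_CUBIC))
E
```

```text
15.45 [0.5194 0.0108 0.2272] [-1.7998e+02  2.0000e-02  7.9320e+01] shift mm [-273.6    5.4    0.3] [ 0.41 -0.25 -2.63] [-0.04 -0.06 -0.  ] 0.026685594781473684
```

View pics/c5.png

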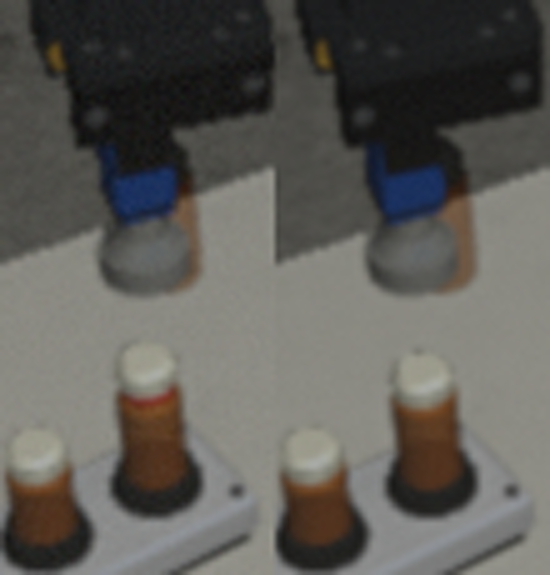

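The red ring is gone (right half, cap at about (310,236)); the cap is home. Returning to the recorded grasp spot.

Call:
send_rows(plan=[[15, -12, 0.2, 0, 0, 0, 0], [15, -25, 0.5, 0, 0, 0, 0], [15, -35, 0.7, 0, 0, 0, 0], [15, -35, 0.7, 0, 0, 0, 0], [15, -35, 0.7, 0, 0, 0, 0], [15, -35, 0.7, 0, 0, 0, 0], [15, -35, 0.7, 0, 0, 0, 0], [15, -31.6, 0.6, 0, 0, 0, 0], [15, -20, 0.4, 0, 0, 0, 0], [15, -10, 0.2, 0, 0, 0, 0], [15, 0, 0, 0, 0, 0, 0], [15, 0, 0, 0, 0, 0, 0]])

```text
time_s: 16.85
tool_pos: [0.4745, -0.2578, 0.2274]
tool_rot: [-180.0, -0.1, 79.4]
force: [0.3, 0.4, -2.1]
grip_width: 0.0265
```

Call:
send_rows(plan=[[15, 0, 0, 20, 0, 0, 0], [15, 0, 0, 40, 0, 0, 0], [15, 0, 0, 40, 0, 0, 0], [15, 0, 0, 20, 0, 0, 0], [15, 0, 0, 10, 0, 0, 0], [15, 0, 0, 4, 0, 0, 0], [15, 0, 0, 0, 0, 0, 0], [15, 0, 0, 0, 0, 0, 0], [15, 0, 0, 0, 0, 0, 0]])

```text
time_s: 17.75
tool_pos: [0.4752, -0.2595, 0.095]
tool_rot: [179.9, 0.1, 79.3]
force: [0.3, 0.5, -1.8]
grip_width: 0.0266
```

```bash
python3 rel.py .474 -.2591 .077; for i in 1 2 3; do python3 rel.py .474 -.2591 .077; done
python3 - <<'E'
from h import *
im=env.read_camera('scene')[...,::-1];cv2.imwrite('pics/c6.png',cv2.resize(im[180:260,330:410],None,fx=6,fy=6,interpolation=cv2.INTER_CUBIC))
E
python3 rel.py .474 -.2591 .077
```

```text
17.75 [ 0.4752 -0.2595  0.095 ] [1.7987e+02 6.0000e-02 7.9320e+01] shift mm [ 0.1 -1.3 17.9] [ 0.34  0.53 -1.76] [-0.03 -0.06 -0.  ] 0.026646720276571483
17.75 [ 0.4752 -0.2595  0.095 ] [1.7987e+02 6.0000e-02 7.9320e+01] shift mm [ 0.1 -1.3 17.9] [ 0.34  0.53 -1.76] [-0.03 -0.06 -0.  ] 0.026646720276571483
17.75 [ 0.4752 -0.2595  0.095 ] [1.7987e+02 6.0000e-02 7.9320e+01] shift mm [ 0.1 -1.3 17.9] [ 0.34  0.53 -1.76] [-0.03 -0.06 -0.  ] 0.026646720276571483
17.75 [ 0.4752 -0.2595  0.095 ] [1.7987e+02 6.0000e-02 7.9320e+01] shift mm [ 0.1 -1.3 17.9] [ 0.34  0.53 -1.76] [-0.03 -0.06 -0.  ] 0.026646720276571483
17.8 [ 0.475  -0.2594  0.0947] [1.7989e+02 6.0000e-02 7.9320e+01] shift mm [ 0.2 -1.1 17.7] [ 0.38  0.51 -0.74] [ 0.   -0.02  0.01] 0.026575268128687737
```

View pics/c6.png

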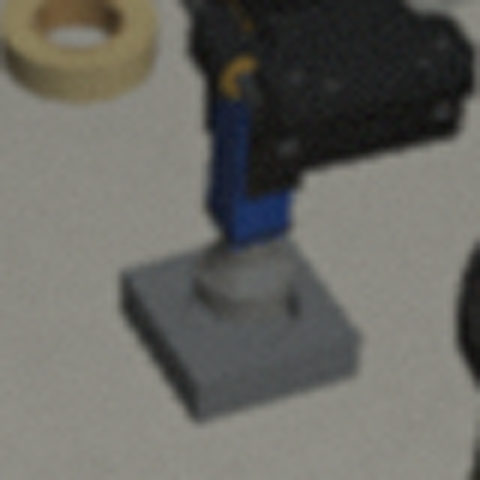

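The cup hangs over the pocket, at about (371,227) in the full picture. Trim y by -0.8 mm and lower while watching the force.

Call:
send_rows(plan=[[15, 0, -0.8, 0, 0, 0, 0], [15, 0, 0, 2, 0, 0, 0], [15, 0, 0, 2, 0, 0, 0], [15, 0, 0, 2, 0, 0, 0], [15, 0, 0, 1, 0, 0, 0], [15, 0, 0, 0, 0, 0, 0]])

```text
time_s: 18.4
tool_pos: [0.4733, -0.2588, 0.0862]
tool_rot: [-180.0, -0.0, 79.3]
force: [-0.2, -0.0, -1.6]
grip_width: 0.0265
```

Call:
send_rows(plan=[[15, 0, 0, 1.5, 0, 0, 0], [15, 0, 0, 1.5, 0, 0, 0], [15, 0, 0, 0, 0, 0, 0]])

```text
time_s: 18.7
tool_pos: [0.4733, -0.2588, 0.0833]
tool_rot: [-180.0, -0.0, 79.3]
force: [-0.0, 0.1, -0.6]
grip_width: 0.0267
```

Call:
send_rows(plan=[[15, 0, 0, 1.5, 0, 0, 0], [15, 0, 0, 1.5, 0, 0, 0], [15, 0, 0, 0, 0, 0, 0]])

```text
time_s: 19.0
tool_pos: [0.4733, -0.2588, 0.0803]
tool_rot: [-180.0, -0.0, 79.3]
force: [1.0, 1.2, -1.2]
grip_width: 0.0268
```

Call:
send_rows(plan=[[15, 0, 0, 1, 0, 0, 0], [15, 0, 0, 1, 0, 0, 0], [15, 0, 0, 0, 0, 0, 0]])

```text
time_s: 19.3
tool_pos: [0.4734, -0.2589, 0.0784]
tool_rot: [-180.0, -0.0, 79.3]
force: [0.1, -0.1, -1.4]
grip_width: 0.0267
```

Call:
send_rows(plan=[[15, 0, 0, 0.5, 0, 0, 0], [15, 0, 0, 0.5, 0, 0, 0], [15, 0, 0, 0, 0, 0, 0], [15, 0, 0, 0, 0, 0, 0]])

```text
time_s: 19.7
tool_pos: [0.4735, -0.2589, 0.0776]
tool_rot: [180.0, 0.0, 79.3]
force: [0.7, 0.1, -1.1]
grip_width: 0.0266
```

Call:
send_rows(plan=[[35, 0, 0, 0, 0, 0, 0], [45, 0, 0, 0, 0, 0, 0], [60, 0, 0, 0, 0, 0, 0], [80, 0, 0, 0, 0, 0, 0], [80, 0, 0, 0, 0, 0, 0], [80, 0, 0, 0, 0, 0, 0], [80, 0, 0, -10, 0, 0, 0], [80, 0, 0, -30, 0, 0, 0], [80, 0, 0, -40, 0, 0, 0], [80, 0, 0, -40, 0, 0, 0], [80, 0, 0, -30, 0, 0, 0], [80, 0, 0, 0, 0, 0, 0]])

```text
time_s: 20.9
tool_pos: [0.4762, -0.26, 0.2336]
tool_rot: [179.5, 0.2, 79.3]
force: [0.6, 0.7, 0.0]
grip_width: 0.08
```

```bash
python3 rel.py .474 -.2591 .077
python3 - <<'E'
from h import *
im=snap('scene','s7')[...,::-1];cv2.imwrite('pics/c7.png',cv2.resize(im[140:310,185:415],None,fx=3.4,fy=3.4,interpolation=cv2.INTER_CUBIC))
E
```

```text
20.9 [ 0.4762 -0.26    0.2336] [179.48   0.22  79.33] shift mm [  1.1  -3.8 156.5] [0.65 0.66 0.01] [-0.05 -0.13  0.  ] 0.08001902618294675
```

View pics/c7.png

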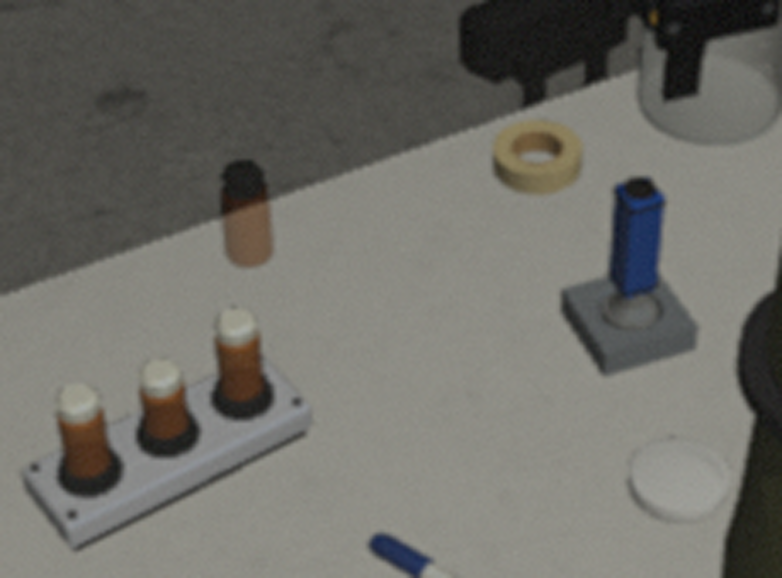

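The capper stands upright in its pocket at about (370,225). The cap is home with no red ring at about (255,237), and the gripper is clear. Handing in.

Call:
send_rows(plan=[[80, 0, 0, 0, 0, 0, 0], [80, 0, 0, 0, 0, 0, 0], [80, 0, 0, 0, 0, 0, 0], [80, 0, 0, 0, 0, 0, 0]])

```text
time_s: 21.35
tool_pos: [0.4731, -0.2586, 0.2266]
tool_rot: [-179.9, -0.0, 79.3]
force: [-0.4, -0.1, 0.2]
grip_width: 0.0798
```

```bash
python3 -c "
from cell import env
print(env.sign_off())"
```

```text
the job is handed in; nothing more can be done
None
```

The proud cap is pressed home, and the capper is back upright in its stand. I handed the job in at about 21 s; no verdict came back.

- **Grasp:** My first grip caught the handle on its corners (31.6 mm opening, about 14° off). I reopened, turned the tool and gripped again, reading 26.6 mm on the 26 mm handle.
- **Press:** On the way down the cup touched the cap's bevel with about 2 N sideways, so I moved it 1.5 mm. The highest force read in the press was about 10 N net, against the 25 N limit. The force dropped to nothing after about 3.7 mm of travel, as a click should. I then followed down to about 6 mm without feeling a clear hard stop.
- **Last checks:** The final picture shows no red ring on the vial and the capper upright in its pocket. The arm is about 95 mm above the capper. The closed vials, petri dish and dropper bottle look undisturbed. I did not check the crucible and flask in that last picture, but the arm never came near them.
- **Disagreement:** My first fit of the handle's angle from the pictures gave -25°; the good grip showed about -11°.

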